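# Fetch the probe thermometer from behind the bottle and shaker

## Robot

A 6-joint arm with a two-finger parallel gripper is mounted at the origin on a cart in front of the work surface, level with it; the furniture and walls round the work are solid. World frame = base frame: x ahead of the robot, y to its left, z up, the work surface at z = 0. Lengths are in m, angles in rad, forces in N, time in s.
With the tool pointing down it reaches from about 0.35 to 0.8 m from the base axis. Payload 7.3 kg.
Tool frame: the origin (TCP) lies between the finger pads; the fingertips stand 25 mm ahead of it and the grasp point (between the pads) lies 6 mm ahead of it (r.tip_extent is the distance from the TCP to the fingertips, in m); z points along the fingers, y is the line along which they close (so a half turn about z gives the same grasp; the last joint's range is limited). The gripper opens to 85 mm and grips with 20 to 120 N. Pads are 22 mm wide; open, the fingers measure 114 mm over their backs; the gripper's body (76 mm by 85 mm) begins 54 mm behind the grasp point. The pads swing forward as they close: fully open they stand 13 mm farther back than shut.
Start: joints at [-1.337, 0.342, 1.524, -0, 1.275, -0.146], TCP at [0.195, -0.488, 0.256] pointing down, gripper open.
Joint ranges: [-2.53, 2.53], [-0.77, 2.02], [0.04, 2.7], [-1, 4.14], [0.28, 2.66], [-3.11, 3.11]. Speed limits (rad/s): [2.57, 2.57, 3.14, 3.14, 3.14, 3.14].

## Interface

Orientations are given as a unit quaternion [x, y, z, w].
In Python, from workcell import r, command_gripper, optics gives the robot as it stands. The module is installed in compiled form; this text tells all that it offers. Calls block until the motion is done:
- r.reach(position, orientation): joint-space move of the TCP to a pose.
- r.move_straight(position, orientation=None, speed=0.15, max_force=None): straight line of the TCP; orientation=None keeps the orientation; speed is the mean speed in m/s. With max_force (N) it stops when the force on the tool has changed by that much, and returns True; else False.
- r.movej(angles): joint-space move.
- command_gripper(opening, force=None): finger opening in m; force is the grip in N (None keeps the last); returns when the fingers have stopped.
- r.hold(seconds).
- r.solve_ik(position, orientation): joint angles nearest the present ones, or None.
- r.read_state(): the state.
- optics.get_image(name): name is "scene" or "top" or "wrist"; returns (picture, depth): 384x512x3 uint8, red, green, blue; 384x512 float32, m along the optical axis (not along the pixel's ray), 0 where there is no reading.
- optics.camera_model(name): a dict with "K" (3x3 intrinsics, pixels), "R" (3x3) and "t" (3): a world point X has camera coordinates R X + t; the wrist camera has in their place "tool_from_camera" (4x4, takes a point from camera to tool coordinates, whose origin is the TCP and whose axes are the flange's). Camera axes: x right, y down, z forward; pixel columns grow to the right and rows downward; lengths in m; the calibration is good to about 2 mm. A picture is of the moment at which its call begins: read the wrist's pose just before it. camera_model takes no time and is no camera call.
A pose or a line that the arm cannot do raises r.PlanningError and nothing moves.
- r.finish_job(): hands the job in; it is judged then, once.
The state is a dict: "time_s": time; "joint_positions": joint angles; "dq": joint speeds; "tau": joint torques, N m; "eef_pos": TCP position; "eef_rot": TCP orientation; "contact_force": force on the tool from outside, world axes, zero at the start; "torque": the same for the moment, N m; "grip_width": finger opening in m; "grip_force": force on a finger pad.
Only numpy, scipy, OpenCV 4.12 (cv2) and the standard library are available. Lean on these libraries where they do the work, as an engineer would, in place of code of your own. Each camera call takes 0.05 s, during which the arm holds its last target. There are 200 camera calls.

## Task

The probe thermometer lies at the back of the steel rack, behind the sauce bottle and the seasoning shaker that stand in it. Stand both of those upright in the large black tray first, then lay the thermometer flat and lengthwise in the small white tray, and only after that put the bottle and the shaker back, each upright in the middle of the rack seat it came from. Tip nothing over, and leave the bench scraper and the measuring spoon where they are.

Things in the scene. Friction and masses are not known exactly. Their poses are not given: they have to be found in the camera images.
- sauce_bottle: Sauce bottle with a red cap, loose, 221 mm tall, 0.2 to 0.35 kg, 46 mm thick along its x, 80 mm wide along its y. Origin: centre of its underside, z up. The cap, a 40 mm cylinder on the axis from 194 to 221 mm up, is the place to grip from above. It stands in one of the rack's seats, its x along the rack's x within 5 degrees.
- shaker: Round aluminium seasoning shaker, loose, 117 mm tall, 0.14 to 0.28 kg. Body 56 mm in diameter up to 98 mm, steel lid 59 mm in diameter from 98 to 107 mm, domed above that. Origin: centre of its underside, z up. It stands in the other of the rack's two seats.
- probe: Probe thermometer lying flat in the rack's trough, loose, 50 g, 174 mm long along its x. Handle: block, x from -87 to -12 mm, 22 mm wide, 13 mm high, its middle (near the centre of mass) at x = -49 mm; needle 4 mm thick, x to +87 mm, 6 mm above the underside. Origin: mid length and width, on the underside, z up. Its x points along the rack's +y.
- rack: Shallow steel rack, fixed, 149 (x) by 240 mm (y), floor 3 mm above the table, rim 12 mm, dividers 11 mm high. Origin: centre of its underside; x away from the robot, turned up to 0.25 rad. Front half: two seats 70 by 95 mm centred at x = -36.5, y = -69 and +27.5 mm, bottle and shaker in them in either order, and an empty slot; back half: one trough 71 mm wide centred at x = +36.5 mm.
- side_tray: Large flat black plastic tray, fixed, 130 mm (its x) by 260 mm (its y), floor 3 mm above the table, rim 10 mm high. Origin at the centre of its underside on the table, x away from the robot. The side area: bottle and shaker are set aside here.
- small_tray: Small white plastic tray, fixed, 84 mm (its x) by 216 mm (its y, its length), floor 3 mm above the table, rim 10 mm high; it lies in front of the black tray, nearer the robot, centres about 150 mm apart. Origin at the centre of its underside on the table. The thermometer's destination, either way round.
- scraper: Bench scraper lying flat behind the large tray: steel blade 79 by 120 mm with a rolled plastic grip 18 mm thick along one edge, loose. Origin at the centre of its underside. To be left alone.
- spoon: Small measuring spoon lying behind the large tray, 132 mm long, 41 mm wide, 16 mm high, loose. Origin at the centre of its underside. To be left alone.

How it is judged:
By the outcome, as a careful person would: the job done as asked, in the order asked, and still so for the second after the job is handed in, with the robot touching nothing.
It also fails if it takes over 125 s, if anything falls off the work surface, if the arm or the gripper's body presses on something with over 40 N, if the wrist force passes 120 N, or if a joint passes its speed limit or range.

## Working session

There is one attempt and no reset: what is moved stays moved. The work goes in short steps, each a Python script; the robot and the scene stay as the last script left them, time stands still between calls to the robot, and variables do not carry over. Pictures are saved under pics/ and viewed, at most 14 in all, crops included, and the job is handed in when it is done.

```bash
mkdir -p pics; python3 - <<'E'
from workcell import r, optics
import cv2,numpy as np
for n in ("scene","top"):
    im,d=optics.get_image(n); cv2.imwrite(f"pics/{n}0.png",im[:,:,::-1]); np.savez(f"{n}0.npz",im=im,d=d)
    m=optics.camera_model(n); print(n,m["K"].round(1).tolist(),m["R"].round(3).tolist(),m["t"].round(3).tolist(),(-m["R"].T@m["t"]).round(3))
print(optics.camera_model("wrist")); s=r.read_state(); print(s["eef_rot"],s["time_s"],r.tip_extent)
E
```

```text
scene [[353.4, 0.0, 249.6], [0.0, 353.4, 187.5], [0.0, 0.0, 1.0]] [[-0.732, -0.681, -0.018], [-0.292, 0.338, -0.895], [0.615, -0.65, -0.446]] [0.444, 0.211, 0.671] [-0.026  0.667  0.496]
top [[391.0, 0.0, 250.6], [0.0, 391.0, 198.7], [0.0, 0.0, 1.0]] [[0.022, -1.0, 0.017], [-0.986, -0.024, -0.163], [0.163, -0.013, -0.986]] [-0.033, 0.597, 0.864] [ 0.448 -0.007  0.95 ]
{'K': array([[299.69351914,   0.        , 256.19899962],
       [  0.        , 299.69351914, 196.68436714],
       [  0.        ,   0.        ,   1.        ]]), 'tool_from_camera': array([[ 4.06898833e-04, -9.53408399e-01, -3.01682380e-01,
         7.75905359e-02],
       [ 9.99999673e-01,  5.98975499e-04, -5.44180180e-04,
        -2.51510812e-04],
       [ 6.99526309e-04, -3.01682060e-01,  9.53408331e-01,
        -1.18647138e-01],
       [ 0.00000000e+00,  0.00000000e+00,  0.00000000e+00,
         1.00000000e+00]])}
[ 9.82020993e-01  1.88770448e-01 -4.55606879e-05 -6.96380939e-04] 0.1 0.025
```

View pics/scene0.png

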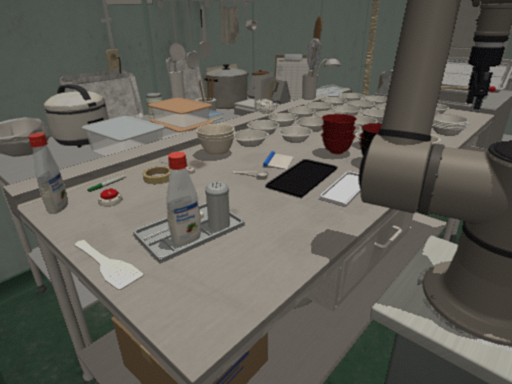

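View pics/top0.png

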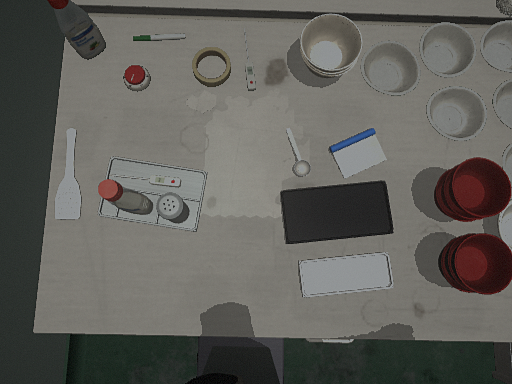

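The scene view shows the rack with the bottle and shaker. In the top view the rack is at about (100-207, 158-231), the black tray at (281-393, 181-243) and the white tray at (299-392, 253-297). The probe handle is at (165,181). Next I'll measure these in metres.

```bash
cat > h.py <<'E'
from workcell import r, command_gripper, optics
import cv2, numpy as np
from scipy.spatial.transform import Rotation as Ro
def cam(n):
    m=optics.camera_model(n)
    if n!="wrist": return m["K"],m["R"],m["t"]
    s=r.read_state(); T=np.eye(4); T[:3,:3]=Ro.from_quat(s["eef_rot"]).as_matrix(); T[:3,3]=s["eef_pos"]
    C=np.linalg.inv(T@m["tool_from_camera"]); return m["K"],C[:3,:3],C[:3,3]
def cast(c,uv,z):
    K,R,t=c; uv=np.atleast_2d(np.asarray(uv,float))
    d=np.c_[uv,np.ones(len(uv))]@np.linalg.inv(K).T@R; o=-R.T@t
    return (o+d*((z-o[2])/d[:,2])[:,None])[:,:2]
def cloud(c,d):
    K,R,t=c; v,u=np.mgrid[:d.shape[0],:d.shape[1]]
    p=np.stack([u,v,np.ones_like(u)],-1)@np.linalg.inv(K).T*d[...,None]
    return (p-t)@R
def proj(c,X):
    K,R,t=c; p=(np.atleast_2d(X)@R.T+t)@K.T; return p[:,:2]/p[:,2:]
def down(yaw):  # tool z down; finger closing line (tool y) at angle yaw from world y
    return (Ro.from_euler("z",yaw)*Ro.from_quat([1,0,0,0])).as_quat()
def shot(n,f=None):
    c=cam(n); im,d=optics.get_image(n)
    if f: cv2.imwrite(f,im[:,:,::-1])
    return c,im,d
E
python3 - <<'E'
from h import *
c=cam("top"); f=np.load("top0.npz"); im,d=f["im"],f["d"]; P=cloud(c,d)
print("table z", np.median(P[250:300,100:250,2]))
g=cv2.cvtColor(im,cv2.COLOR_RGB2GRAY); hsv=cv2.cvtColor(im,cv2.COLOR_RGB2HSV)
def rect(mask,x0,x1,y0,y1,z):
    m=np.zeros_like(mask); m[y0:y1,x0:x1]=mask[y0:y1,x0:x1]
    cs,_=cv2.findContours(m.astype(np.uint8),cv2.RETR_EXTERNAL,cv2.CHAIN_APPROX_NONE)
    k=max(cs,key=cv2.contourArea)[:,0,:]; return cv2.minAreaRect(cast(c,k,z).astype(np.float32)*1000)
print("black",rect(g<70,270,400,172,255,.010))
print("white",rect((g>150),290,400,248,305,.010), np.median(g[265:285,310:380]),np.median(g[300:320,250:290]))
red=(((hsv[...,0]<8)|(hsv[...,0]>172))&(hsv[...,1]>120))
print("cap",rect(red,90,135,170,215,.221))
sub=P[140:245,85:220]; hi=sub[sub[...,2]>.19]; print("high pts",hi.mean(0),hi.max(0),len(hi))
sh=sub[(sub[...,2]>.095)&(sub[...,2]<.125)&(sub[...,1]<.24)]
print("shaker",sh.min(0),sh.max(0),sh.mean(0),len(sh))
print("rack corners",cast(c,[(113,158),(207,170),(197,231),(99,215)],.012))
cv2.imwrite("pics/rk.png",cv2.resize(im[145:245,80:225,::-1],None,fx=5.5,fy=5.5,interpolation=cv2.INTER_CUBIC))
hm=np.clip(sub[...,2]*255/.02,0,255)
E
```

```text
table z 0.00038885502539211616
black ((578.3428344726562, -228.67245483398438), (132.87242126464844, 263.7842102050781), 7.076903343200684)
white ((414.85516357421875, -145.82827758789062), (79.13584899902344, 7.782331943511963), 6.848230361938477) 148.0 122.0
cap ((579.5458984375, 249.35231018066406), (46.492061614990234, 36.00320053100586), 56.228755950927734)
high pts [0.56394924 0.21792061 0.30888742] [0.60001467 0.27117299 0.9501976 ] 485
shaker [0.53969966 0.12806297 0.09515754] [0.59816281 0.23978714 0.12494319] [0.56795218 0.16493396 0.11608858] 669
rack corners [[0.69694714 0.32128637]
 [0.67268183 0.08935078]
 [0.52233793 0.10724279]
 [0.55524022 0.34353735]]
```

View pics/rk.png

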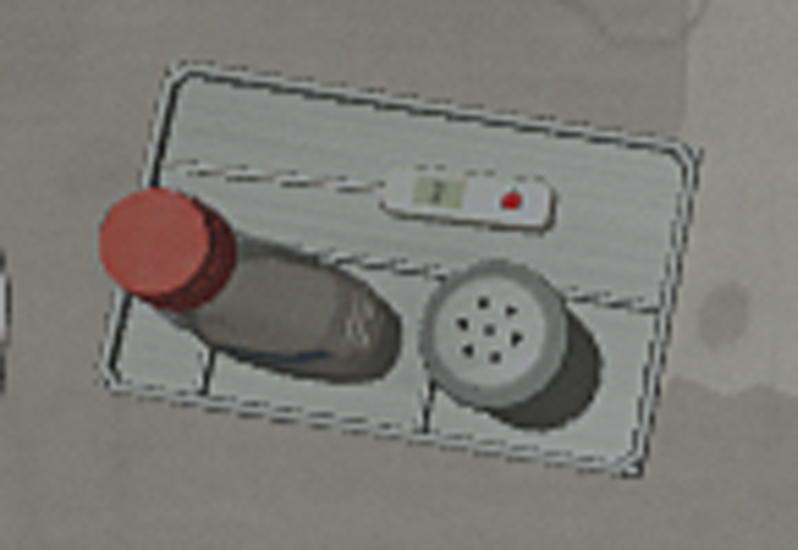

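The crop shows the rack corners at about (172,66), (700,152), (638,474) and (102,385). The bottle stands in the y=+27.5 seat with its cap centre at (154,247). The shaker stands in the y=-69 seat with its top at (490,331). The probe handle spans (382-555, 168-232), handle toward rack -y, needle toward +y.

```bash
python3 - <<'E'
from h import *
c=cam("top"); f=np.load("top0.npz"); im=f["im"]; d=f["d"]; P=cloud(c,d); g=cv2.cvtColor(im,cv2.COLOR_RGB2GRAY)
def rect(mask,x0,x1,y0,y1,z,s):
    m=np.zeros(mask.shape,np.uint8); m[y0:y1,x0:x1]=mask[y0:y1,x0:x1]
    cs,_=cv2.findContours(m,cv2.RETR_EXTERNAL,cv2.CHAIN_APPROX_NONE)
    k=max(cs,key=cv2.contourArea)[:,0,:]; print(s,cv2.minAreaRect(cast(c,k,z).astype(np.float32)*1000))
for th in (130,135,140): rect(g>th,285,405,240,310,.010,f"white{th}")
br=im[...,2].astype(int)-im[...,0]
for th in (-2,0,2,4): rect(cv2.morphologyEx((br>th).astype(np.uint8),cv2.MORPH_CLOSE,np.ones((5,5))),85,225,145,245,.012,f"rack{th}")
k=lambda x,y:(80+(x+.5)/5.5-.5,145+(y+.5)/5.5-.5)
q=cast(c,[k(172,66),k(700,152),k(638,474),k(102,385)],.012); print("corners",q.round(4).tolist(),q.mean(0), [np.linalg.norm(q[i]-q[i-1]).round(4) for i in range(4)])
print("cap",cast(c,[k(154,247)],.221),"shaker",cast(c,[k(490,331)],.115))
p=cast(c,[k(382,187),k(387,212),k(547,232),k(555,200),k(550,182)],.016);print("probe",p)
# scene view cross-check: cap and shaker
c=cam("scene"); f=np.load("scene0.npz"); im=f["im"]; d=f["d"]; P2=cloud(c,d)
s=P2[150:240,160:240]; 
for lo,hi in((.2,.219),(.1,.106)):
  for Q in (P[150:240,95:200],s):
    a=Q[(Q[...,2]>lo)&(Q[...,2]<hi)&(Q[...,0]>.45)&(Q[...,0]<.7)&(Q[...,1]>.1)&(Q[...,1]<.3)]; print(lo,len(a),a.min(0) if len(a) else 0,a.max(0) if len(a) else 0)
E
```

```text
white130 ((428.569580078125, -249.44384765625), (85.0450439453125, 217.4355926513672), 7.041438102722168)
white135 ((428.6421813964844, -249.36328125), (84.83103942871094, 217.2727508544922), 7.020467281341553)
white140 ((428.5769958496094, -249.27883911132812), (84.82417297363281, 216.981201171875), 6.972139358520508)
rack-2 ((612.7334594726562, 222.0143585205078), (248.52191162109375, 150.94509887695312), 82.17233276367188)
rack0 ((612.2008666992188, 219.96658325195312), (244.21127319335938, 150.1539764404297), 82.25511932373047)
rack2 ((612.59130859375, 218.99014282226562), (240.58804321289062, 149.14817810058594), 82.02263641357422)
rack4 ((642.0905151367188, 180.49169921875), (47.47548294067383, 14.779803276062012), 84.1905288696289)
corners [[0.7004, 0.3268], [0.6671, 0.0895], [0.5228, 0.1106], [0.5562, 0.3457]] [0.61160651 0.21814127] [np.float64(0.1454), np.float64(0.2397), np.float64(0.1458), np.float64(0.2374)]
cap [[0.58016738 0.25352145]] shaker [[0.56920616 0.15801685]]
probe [[0.64665115 0.22871388]
 [0.63544426 0.22579538]
 [0.62823793 0.15495809]
 [0.64273104 0.15217578]
 [0.65080821 0.15479844]]
0.2 86 [0.56249966 0.23293702 0.20008849] [0.59760075 0.26090202 0.2188015 ]
0.2 160 [0.56083438 0.24014601 0.20044017] [0.59128512 0.27434228 0.21899099]
0.1 30 [0.53969966 0.13061389 0.100708  ] [0.59103194 0.2698717  0.10548188]
0.1 121 [0.53795942 0.14104419 0.10002683] [0.58945266 0.29185373 0.10591368]
```

Measurements agree with the given sizes:

| Item | Position (m) | Yaw (deg) | Note |
|---|---|---|---|
| Rack | (.612, .219) | -8 | |
| Black tray | (.578, -.229) | +7 | |
| White tray | (.4286, -.2493) | +7 | |
| Cap | (.580, .2535) | | within 3 mm of its seat centre |
| Shaker | (.569, .158) | | within 4 mm of its seat centre |

I'll go above the bottle and check the cap up close.

```bash
cat >> h.py <<'E'
d2=np.deg2rad
RK=(np.array([.6122,.2186]),d2(-8.0)); BT=(np.array([.5783,-.2287]),d2(7.07)); WT=(np.array([.4286,-.2493]),d2(7.0))
def loc(F,x,y): return F[0]+Ro.from_euler("z",F[1]).as_matrix()[:2,:2]@[x,y]
def inv(F,p): return (np.atleast_2d(p)-F[0])@Ro.from_euler("z",F[1]).as_matrix()[:2,:2]
E
python3 - <<'E'
from h import *
for nm,p,z,yw in [("bot",(.58,.2535),.40,-8),("bt",loc(BT,0,-65),.40,-8) if 0 else ("bt",loc(BT,0,-.065),.40,-8),("sh",(.569,.158),.3,82),("sh-",(.569,.158),.3,-98),("pr",(.64,.19),.03,82),("pr-",(.64,.19),.03,-98),("wt",loc(WT,0,-.049),.03,97),("wt-",loc(WT,0,-.049),.03,-83),("bt+",loc(BT,0,.065),.08,-98),("bt+",loc(BT,0,.065),.08,82)]:
    q=r.solve_ik([*p,z],down(d2(yw))); print(nm,None if q is None else np.round(q,2))
command_gripper(.085,60)
r.reach([.56,.2535,.36],down(d2(-8)))
c,im,d=shot("wrist","pics/w1.png"); np.savez("w1.npz",im=im,d=d)
hsv=cv2.cvtColor(im,cv2.COLOR_RGB2HSV); m=((hsv[...,0]<8)|(hsv[...,0]>172))&(hsv[...,1]>110)
P=cloud(c,d); a=P[m&(P[...,2]>.19)&(P[...,2]<.25)]; t=a[a[:,2]>np.percentile(a[:,2],60)]
print("cap z",np.percentile(a[:,2],[5,50,95]),"top mid",(t.min(0)+t.max(0))/2,np.ptp(t,0),r.read_state()["time_s"])
E
```

```text
bot [ 0.29  0.51  0.88 -0.    1.75  2.  ]
bt [-0.58  0.56  0.79 -0.    1.79  1.13]
sh [ 0.14  0.44  1.26 -0.    1.45  0.28]
sh- [ 0.14  0.44  1.26 -0.    1.45 -2.86]
pr [ 0.17  0.83  1.33 -0.    0.99  0.31]
pr- [ 0.17  0.83  1.33 -0.    0.99 -2.83]
wt [-0.75  0.63  1.77 -0.    0.74 -0.87]
wt- [-0.75  0.63  1.77 -0.    0.74  2.27]
bt+ [-0.41  0.65  1.54 -0.    0.95  2.87]
bt+ [-0.41  0.65  1.54 -0.    0.95 -0.27]
cap z [0.21012026 0.22465023 0.2259108 ] top mid [0.58176887 0.25354502 0.22606576] [0.03609103 0.03615146 0.00236311] 3.2917
```

View pics/w1.png

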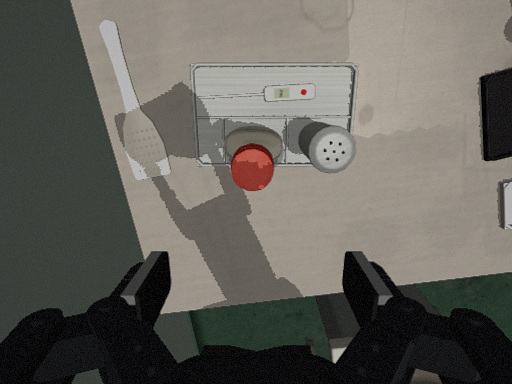

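The wrist view shows the red cap at (252,168), the shaker at (332,148), the probe at (290,93), and the empty slot on the left. The cap measures (.5818, .2535), top at 0.225, as expected. Grasping now.

```bash
python3 - <<'E'
from h import *
x,y=.5815,.2535; q=down(d2(-8))
r.reach([x,y,.30],q); r.move_straight([x,y,.217],speed=.1)
print("grip",command_gripper(.030,60)); s=r.read_state(); print(s["grip_width"],s["grip_force"],s["contact_force"])
print(r.move_straight([x,y,.24],speed=.08)); s=r.read_state(); print(s["grip_width"],s["contact_force"],s["torque"])
r.move_straight([x,y,.38],speed=.2)
p=loc(BT,0,-.065)
r.move_straight([*p,.38],speed=.3); 
r.move_straight([*p,.235],speed=.15); print(r.move_straight([*p,.216],speed=.04,max_force=6))
s=r.read_state(); print(s["eef_pos"],s["contact_force"],s["time_s"],s["grip_width"])
c,im,d=shot("scene","pics/s1.png")
E
```

```text
grip False
0.038249771184473404 60.946866273880005 [1.09639716 0.1284822  2.977005  ]
False
0.03848840436915546 [-0.09457551  0.71468557 -3.86909635] [ 0.03681584 -0.02380463 -0.00451727]
True
[ 0.58620082 -0.29316993  0.21760089] [-0.62710307  0.30001071  4.0157589 ] 9.9583 0.038124510627388856
```

View pics/s1.png

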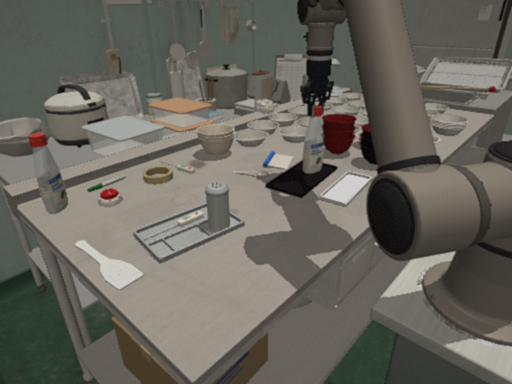

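The bottle stands upright in the black tray at about (314,150), still gripped. Next I release it, check it, and look at the shaker from the wrist.

```bash
python3 - <<'E'
from h import *
command_gripper(.085); s=r.read_state(); p=s["eef_pos"]
r.move_straight([p[0],p[1],.33],speed=.2)
c,im,d=shot("wrist"); P=cloud(c,d); hsv=cv2.cvtColor(im,cv2.COLOR_RGB2HSV); m=((hsv[...,0]<8)|(hsv[...,0]>172))&(hsv[...,1]>110)
t=P[m&(P[...,2]>.218)&(P[...,2]<.24)&(np.hypot(P[...,0]-p[0],P[...,1]-p[1])<.05)]; print("bottle now",len(t),(t.min(0)+t.max(0))/2,np.ptp(t,0))
r.reach([.545,.158,.30],down(d2(82)))
c,im,d=shot("wrist","pics/w2.png"); np.savez("w2.npz",im=im,d=d,K=c[0],R=c[1],t=c[2]); P=cloud(c,d)
t=P[(P[...,2]>.098)&(P[...,2]<.125)&(np.hypot(P[...,0]-.569,P[...,1]-.158)<.06)]; print("shaker",len(t),(t.min(0)+t.max(0))/2,np.ptp(t,0),t[:,2].max(),r.read_state()["time_s"])
E
```

```text
bottle now 1753 [ 0.58643715 -0.29299529  0.22261482] [0.03785884 0.03680614 0.00912097]
shaker 2385 [0.56862297 0.15933617 0.11294829] [0.05783366 0.05811838 0.01957732] 0.12273695449221265 13.0083
```

View pics/w2.png

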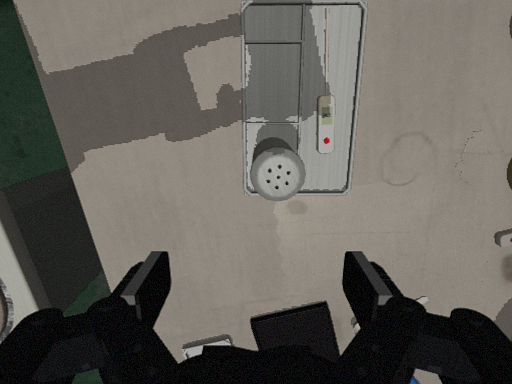

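The bottle is standing where I placed it. The wrist view shows the shaker at (277,173), the probe lying clear at (326,125) with its needle up the image, and the empty bottle seat at (273,83). Moving the shaker now.

```bash
python3 - <<'E'
from h import *
x,y=.5686,.1590; q=down(d2(82))
r.move_straight([x,y,.20],q,speed=.2); print(r.move_straight([x,y,.082],speed=.1,max_force=10))
command_gripper(.045,45); s=r.read_state(); print(s["grip_width"],s["grip_force"],s["eef_pos"],s["contact_force"])
r.move_straight([x,y,.10],speed=.08); s=r.read_state(); print(s["grip_width"],s["contact_force"])
r.move_straight([x,y,.18],speed=.2)
p=loc(BT,0,.065)
r.move_straight([*p,.18],speed=.3); r.move_straight([*p,.10],speed=.15); print(r.move_straight([*p,.080],speed=.04,max_force=5))
s=r.read_state(); print(s["eef_pos"],s["contact_force"],s["grip_width"])
command_gripper(.085); r.move_straight([*p,.26],speed=.2)
c,im,d=shot("wrist"); P=cloud(c,d)
t=P[(P[...,2]>.098)&(P[...,2]<.125)&(np.hypot(P[...,0]-p[0],P[...,1]-p[1])<.05)]; print("shaker now",len(t),(t.min(0)+t.max(0))/2,np.ptp(t,0),t[:,2].max())
r.reach([.60,.17,.28],down(d2(-8)))
c,im,d=shot("wrist","pics/w3.png"); np.savez("w3.npz",im=im,d=d,K=c[0],R=c[1],t=c[2]); 
c,im,d=shot("top"); np.savez("top3.npz",im=im,d=d); print(r.read_state()["time_s"])
E
```

```text
False
0.055388928080702934 45.13282797462125 [0.56881196 0.15905142 0.08272546] [-1.93512524 -0.61083277  6.25525017]
0.05544329246585156 [ 0.32589942 -0.3586833  -1.08901082]
True
[ 0.57012452 -0.16425512  0.08256378] [-1.19627823 -1.47949119  4.88763955] 0.0554818953997305
shaker now 3032 [ 0.57033807 -0.16397031  0.11331256] [0.05762719 0.05774968 0.02061082] 0.12361796788161498
22.1417
```

View pics/w3.png

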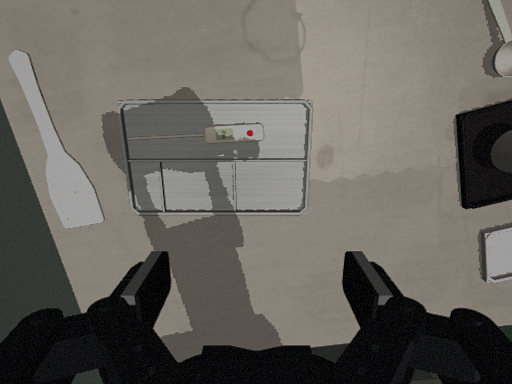

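The wrist view shows the empty rack with outer corners at about (119,100), (312,100), (308,214) and (133,214). The dividers are at row 159 and columns 163 and 235, and the probe handle spans (205-264, 124-143). I'll refine from an enlarged crop.

```bash
python3 - <<'E'
from h import *
f=np.load("w3.npz"); im=f["im"]; cv2.imwrite("pics/w3c.png",cv2.resize(cv2.convertScaleAbs(im[90:225,112:322,::-1],alpha=1.5),None,fx=3.8,fy=3.8,interpolation=cv2.INTER_CUBIC))
E
```

```text
(no output)
```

View pics/w3c.png

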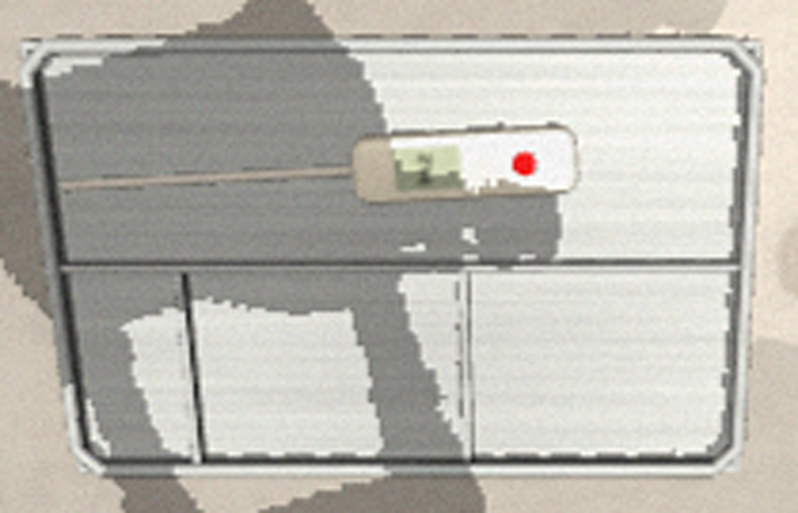

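The enlarged crop shows the rack corners at (22,38), (762,42), (745,473) and (72,474). The row divider is at y≈267 and the seat dividers at x≈470 and x≈190. The handle corners are (352,140), (578,125), (578,190) and (356,202), so it is turned slightly relative to the rack.

```bash
python3 - <<'E'
from h import *
f=np.load("w3.npz"); c=(f["K"],f["R"],f["t"]); k=lambda L:[(112+(x+.5)/3.8-.5,90+(y+.5)/3.8-.5) for x,y in L]
q=cast(c,k([(22,38),(762,42),(745,473),(72,474)]),.012)
print(q.round(4).tolist(),[np.linalg.norm(q[i]-q[i-1]).round(4) for i in range(4)])
print("outer",cv2.minAreaRect((q*1000).astype(np.float32)))
print("wrist corners in RK",(inv(RK,q)*1000).round(1).tolist())
print("div in RK",(inv(RK,cast(c,k([(468,270),(471,460),(185,270),(200,460),(100,267),(700,267)]),.011))*1000).round(1).tolist())
h=cast(c,k([(352,140),(578,125),(578,190),(356,202)]),.016); n=cast(c,k([(62,187)]),.011)
print("handle RK",(inv(RK,h)*1000).round(1).tolist(),h.mean(0),"needle",n,(inv(RK,n)*1000).round(1)); v=n[0]-h.mean(0); print("probe dir deg from +y",np.rad2deg(np.arctan2(-v[0],v[1])),np.linalg.norm(v))
f=np.load("top3.npz"); im=f["im"]; c=cam("top"); br=im[...,2].astype(int)-im[...,0]
for th in (0,2,3):
    m=cv2.morphologyEx((br>th).astype(np.uint8),cv2.MORPH_CLOSE,np.ones((5,5))); m2=np.zeros_like(m); m2[145:245,85:225]=m[145:245,85:225]
    cs,_=cv2.findContours(m2,cv2.RETR_EXTERNAL,cv2.CHAIN_APPROX_NONE); kk=max(cs,key=cv2.contourArea)[:,0]; print("top",cv2.minAreaRect(cast(c,kk,.012).astype(np.float32)*1000))
E
```

```text
[[0.7028, 0.3276], [0.6684, 0.0912], [0.5207, 0.1096], [0.5541, 0.3515]] [np.float64(0.1505), np.float64(0.239), np.float64(0.1488), np.float64(0.2441)]
outer ((611.9429931640625, 220.2318572998047), (244.13479614257812, 150.49722290039062), 82.12712860107422)
wrist corners in RK [[74.5, 120.6], [73.4, -118.4], [-75.5, -120.7], [-76.0, 123.5]]
div in RK [[-1.3, -21.7], [-70.9, -21.3], [-1.4, 75.6], [-70.9, 76.9], [-0.3, 104.7], [-0.2, -101.4]]
handle RK [[42.7, 15.0], [47.5, -59.0], [26.5, -59.2], [22.5, 14.7]] [0.64359281 0.19185711] needle [[0.6546698  0.32799295]] [[ 26.8 114.2]]
probe dir deg from +y -4.6517489809238715 0.13658574781706137
top ((632.272216796875, 216.75137329101562), (243.36947631835938, 189.60833740234375), 81.74307250976562)
top ((615.1309204101562, 176.94512939453125), (158.2230224609375, 166.42230224609375), 82.3667984008789)
top ((571.5671997070312, 141.86460876464844), (111.07301330566406, 102.06632232666016), 34.453853607177734)
```

The divider positions confirm the rack frame to under 1 mm. The handle middle is at (.6436, .1919), the probe is turned -4.65°, and the needle end falls where it should. Grasping the probe.

```bash
python3 - <<'E'
from h import *
x,y=.6434,.1916; q=down(d2(85.35))
command_gripper(.034,40)
r.reach([x,y,.12],q); r.move_straight([x,y,.05],speed=.15); print(r.move_straight([x,y,.029],speed=.04,max_force=5))
s=r.read_state(); print(s["eef_pos"],s["contact_force"])
command_gripper(.010,40); s=r.read_state(); print(s["grip_width"],s["grip_force"],s["contact_force"])
r.move_straight([x,y,.07],speed=.08); s=r.read_state(); print(s["grip_width"],s["grip_force"],s["time_s"])
r.move_straight([x,y,.25],speed=.2)
c,im,d=shot("scene","pics/s4.png"); cv2.imwrite("pics/s4.png",cv2.resize(im[60:260,120:370,::-1],None,fx=2.5,fy=2.5))
E
```

```text
False
[0.64344834 0.19160795 0.0288824 ] [ 0.56655176 -0.2316136   0.11048473]
0.020788932109583488 40.16781806945801 [ 0.93800653 -0.3383696   1.61753985]
0.02073171579397671 39.956456422805786 26.3333
```

View pics/s4.png

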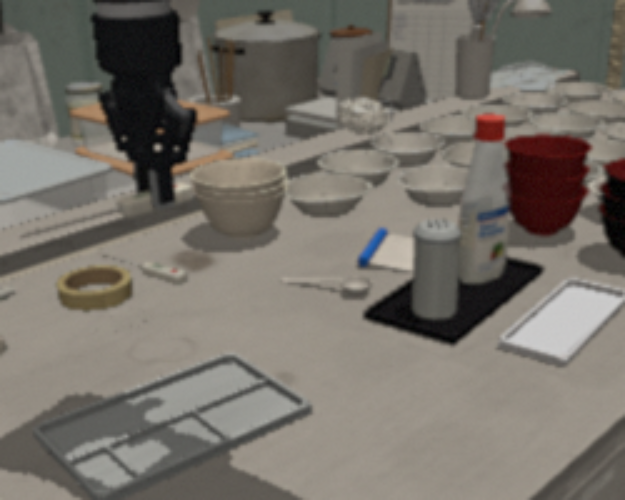

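The probe is held level in the fingers at about (150,200), the rack is empty, and the bottle and shaker stand in the black tray. I'll place the probe in the white tray.

```bash
python3 - <<'E'
from h import *
p=loc(WT,0,-.049); q=down(d2(97))
r.move_straight([*p,.25],q,speed=.3); r.move_straight([*p,.06],speed=.2); print(r.move_straight([*p,.0285],speed=.04,max_force=4))
s=r.read_state(); print(s["eef_pos"],s["contact_force"])
command_gripper(.034); r.hold(.1); r.move_straight([*p,.10],speed=.15); r.reach([p[0]-.06,p[1]+.04,.26],q)
c,im,d=shot("wrist","pics/w5.png"); np.savez("w5.npz",im=im,d=d,K=c[0],R=c[1],t=c[2]); print(r.read_state()["time_s"])
c,im,d=shot("top"); cv2.imwrite("pics/t5.png",cv2.resize(im[160:310,240:420,::-1],None,fx=4,fy=4))
E
```

```text
True
[ 0.43421396 -0.29761901  0.02936037] [-0.19798329  0.38804054  5.96083507]
32.975
```

View pics/w5.png

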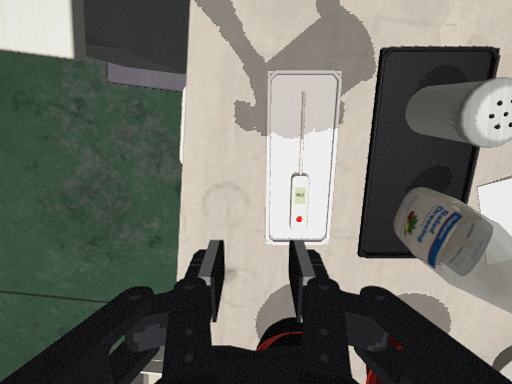

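View pics/t5.png

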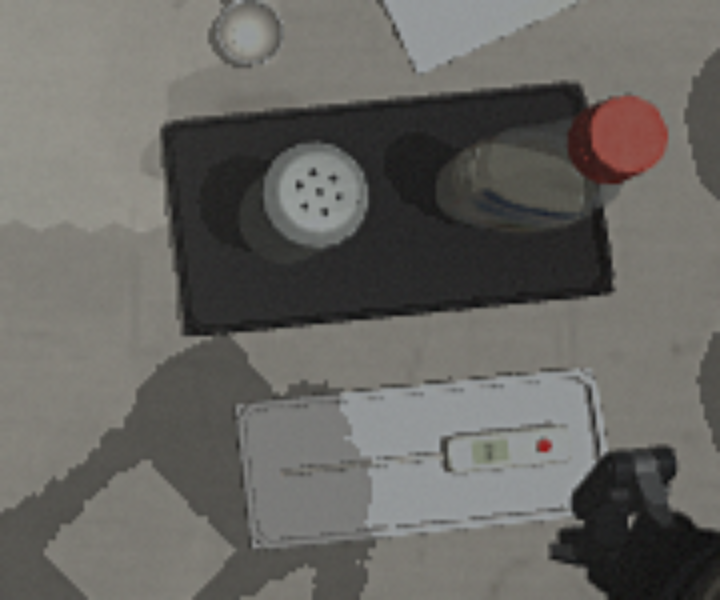

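The probe lies flat and lengthwise inside the white tray: needle at (303,130), handle at (300,205). The bottle and shaker are standing. Now I'll return the shaker, then the bottle.

```bash
python3 - <<'E'
from h import *
q=down(d2(82)); x,y=.5703,-.1641
command_gripper(.085,45); r.reach([x,y,.28],q); r.move_straight([x,y,.082],speed=.15,max_force=10)
command_gripper(.045,45); r.move_straight([x,y,.10],speed=.08); s=r.read_state(); print(s["grip_width"],s["grip_force"])
r.move_straight([x,y,.18],speed=.2); p=loc(RK,-.0368,-.069)
r.move_straight([*p,.18],speed=.3); r.move_straight([*p,.10],speed=.15); print(r.move_straight([*p,.079],speed=.04,max_force=5)); print(r.read_state()["eef_pos"],p)
command_gripper(.085); r.move_straight([*p,.28],speed=.2)
c,im,d=shot("wrist"); P=cloud(c,d); t=P[(P[...,2]>.098)&(P[...,2]<.125)&(np.hypot(P[...,0]-p[0],P[...,1]-p[1])<.05)]; m=(t.min(0)+t.max(0))/2; print("shaker",m,np.ptp(t,0),inv(RK,m[:2])*1000,r.read_state()["time_s"])
q=down(d2(-8)); x,y=.5863,-.2931
r.reach([x,y,.36],q); r.move_straight([x,y,.2176],speed=.15,max_force=10)
command_gripper(.030,60); s=r.read_state(); print(s["grip_width"],s["grip_force"]); r.move_straight([x,y,.24],speed=.08); r.move_straight([x,y,.38],speed=.2)
p=loc(RK,-.0368,.0275)
r.move_straight([*p,.38],speed=.3); r.move_straight([*p,.235],speed=.15); print(r.move_straight([*p,.214],speed=.04,max_force=5)); s=r.read_state(); print(s["eef_pos"],p,s["time_s"],s["contact_force"])
c,im,d=shot("scene"); cv2.imwrite("pics/s6.png",cv2.resize(im[130:270,110:270,::-1],None,fx=4,fy=4))
E
```

```text
0.05562904709518158 45.36486193610472
True
[0.56598709 0.15549905 0.08262551] [0.56615519 0.15539307]
shaker [0.56620903 0.15544749 0.11310024] [0.0578701  0.05817598 0.01913743] [[-36.75425868 -68.9386165 ]] 41.1917
0.0383312698150684 61.04753136634827
True
[0.57950776 0.25100581 0.21757855] [0.5795854  0.25095394] 49.2667 [-0.38544035  0.2756191   1.45131412]
```

View pics/s6.png

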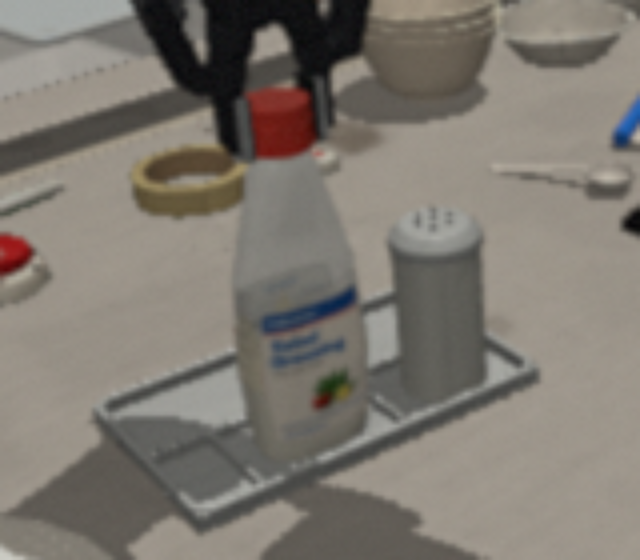

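The bottle stands in its seat at (305,420), still gripped, with the shaker beside it in its own. I'll release, check and hand in.

```bash
python3 - <<'E'
from h import *
s=r.read_state(); p=s["eef_pos"]
command_gripper(.085); r.move_straight([p[0],p[1],.36],speed=.15); r.hold(.3)
c,im,d=shot("wrist","pics/w7.png"); P=cloud(c,d); hsv=cv2.cvtColor(im,cv2.COLOR_RGB2HSV); m=((hsv[...,0]<8)|(hsv[...,0]>172))&(hsv[...,1]>110)
t=P[m&(P[...,2]>.218)&(P[...,2]<.24)&(np.hypot(P[...,0]-p[0],P[...,1]-p[1])<.05)]; b=(t.min(0)+t.max(0))/2; print("bottle",len(t),b,np.ptp(t,0),inv(RK,b[:2])*1000)
c,im,d=shot("top","pics/t7.png"); print(r.read_state()["time_s"])
E
```

```text
bottle 1387 [0.57946291 0.25168214 0.22259652] [0.03773838 0.03664075 0.00918433] [[-37.02263627  28.20406777]]
51.3417
```

View pics/w7.png

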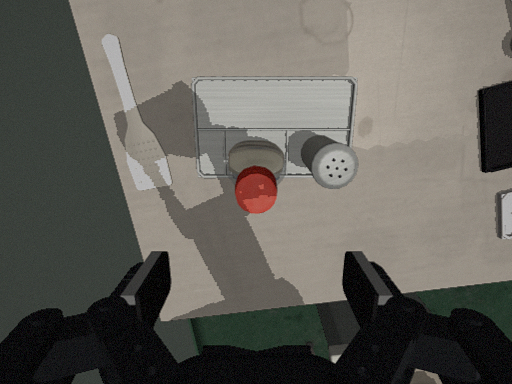

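View pics/t7.png

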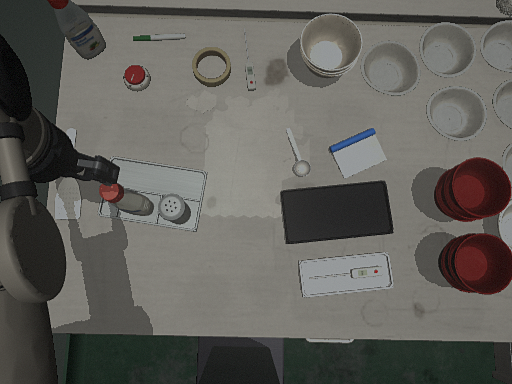

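Both views agree. The bottle (256,190 in the wrist view) and shaker (335,165) stand in their seats, within 1 mm of centre. The thermometer lies in the white tray at (345,273) in the top view, and the spoon and scraper look unmoved.

```bash
python3 -c "
from workcell import r
print(r.finish_job())"
```

```text
the job is handed in; nothing more can be done
None
```

The job is handed in at about 51 s: the thermometer lies flat and lengthwise in the white tray, the bottle and shaker stand upright within about 1 mm of their rack seat centres, and the scraper and spoon were left alone.

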